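# Seat the tube rack on the shaker and snap its clamp shut

## Task

Without picking anything up, push the tube rack that stands on the shaker along its guide rail until it is fully home against the back stop. Then push the clamp's lever round, past its dead point, until it snaps over and stays locked with the pad pressing on the rack. Leave everything else standing where it is, and finish with the hand clear.

Things in the scene. Friction and masses are not known exactly. Their poses are not given: they have to be found in the camera images.
- shaker: Fixed shaker, white housing, bare aluminium platform 270 x 270 mm, its top 95 mm above the bench. Origin under its centre at bench height; x from the panel front to the back stop, y left (clamp side); yawed up to 0.3 rad. Guide rail: bar 22 mm high, x -80 to +110 mm, inner face y = -75 mm. Steel jaw guides 24 mm high at x 0 to 60, y 34 to 56 mm.
- rack: Loose white tube rack with capped tubes, 128 (x) x 86 (y) mm, block sides 34 mm high, 55 mm over the caps, 0.2 to 0.4 kg; slides on the platform with a few newtons. Origin under its centre, x roughly towards the back stop. Starts 30 to 55 mm short of home, up to 7 mm off the rail, turned up to 0.02 rad. The push is on its front (-x) face; once home it comes to a hard stop.
- rack_home (a point): Fixed point on the platform where the rack's origin lies when the rack is fully home: x = +41, y = -32 mm in the shaker's frame. The back stop, a bar 22 mm high and 10 mm thick, has its face 64 mm beyond this point (shaker x = +105 mm, y -80 to +25 mm).
- rack_front (a point): Middle of the rack's front face (the face away from the back stop, where it is pushed), 17 mm above the platform.
- lever_pivot (a point): Point on the upright axis of the clamp's lever, fixed on the shaker at x = +30, y = +75 mm in its frame, 20 mm above the platform. Around it a fixed disc of radius 27 mm, 8 mm high, and the lever's hub, radius 22 mm.
- lever_grip (a point): Point on the lever's centre line 85 mm from the pivot axis, in the black round grip (diameter 18 mm, from 52 to 112 mm out from the axis, its centre 19 mm above the platform; moves with the lever).
- clamp_lever (a joint): Lever angle, rad, anticlockwise from above. 0 = open: lever points 70 degrees anticlockwise of shaker +x, out over the left edge. 1.4 = dead point. 1.92 = locked: points to shaker -x, beside the rack. Pushed on its back (+x) side, round towards the front; takes 4 to 8 N at the grip. Below 1.4 a spring returns it to 0; past 1.4 it snaps to 1.92 and stays.
- clamp_pad: Black rubber pad, 36 x 8 x 18 mm, on the clamp's steel jaw, facing the rack's left side; open, its face is at shaker y = +19.5 mm. A link from the lever drives it 14 mm towards the rack at the dead point, 12 mm when locked; sprung, it then presses the rack against the guide rail with about 2 to 6 N. Origin at its centre in plan, at platform height.
- spare_rack: Bystander: smaller white tube rack, 108 x 66 x 55 mm, on the bench to the right of the shaker. Origin under its centre.
- jar: Bystander: small jar, 30 mm across, 45 mm high, standing on the platform on the strip between the guide rail and the right edge. Origin under its centre.
- bottle: Bystander: bottle, 64 mm across, 130 mm high, on the bench behind and to the left of the shaker. Origin under its centre.
- tip_box: Bystander: pipette tip box, 120 x 85 x 60 mm, on the bench to the left of the shaker. Origin under its centre.
- marker: Bystander: marker pen, 130 mm long, 14 mm thick, lying on the bench along the left side of the shaker, under the open lever. Origin under its middle.
- beaker: Bystander: glass beaker, 66 mm across, 85 mm high, on the bench to the right of the shaker. Origin under its centre.
There are look-alikes about, which are no part of the job. Leave any pink look-alike of the rack alone.

How it is judged (in metres and radians):
On the way, in this order (a step that is already met when the one before it is completed fails the run):
1. the rack is home against the back stop while the clamp is still open (x of rack in the frame of shaker above 0.037 m and angle between the x axis of rack and the x axis of shaker, either way round below 0.05 rad and value of joint clamp_lever below 0.7 rad), for 0.2 s.
2. the lever has snapped over into lock (value of joint clamp_lever above 1.8 rad), for 0.2 s.
At the end, for the whole second after the job is handed in: The rack is flat on the platform at rest, within 4 mm of the back stop and 0.05 rad of square, the lever is locked (above 1.8 rad) and the pad presses on the rack (over 0.5 N) (x of rack in the frame of shaker above 0.037 m and angle between the x axis of rack and the x axis of shaker, either way round below 0.05 rad and value of joint clamp_lever above 1.8 rad and contact force between clamp_pad and rack above 0.5 N and linear speed of rack below 0.01 m/s and height (world z) of rack below 0.099 m and angle between rack's own z axis and vertical below 0.05 rad); the robot touches nothing.
It fails at once if the rack is lifted (over 12 mm) or tipped (over 0.2 rad) (height (world z) of rack above 0.107 m or angle between rack's own z axis and vertical above 0.2 rad).
It fails at once if a bystander is moved by more than 30 mm (distance of any of spare_rack, jar, bottle, tip_box, marker, beaker from where it was at the start of the episode above 0.03 m).
It also fails if it takes over 53 s, if anything falls off the work surface, if the arm or the gripper's body presses on something with over 40 N, if the wrist force passes 120 N, or if a joint passes its speed limit or range.

## Robot

A 6-joint arm with a two-finger parallel gripper is mounted at the origin on the work surface. World frame = base frame: x ahead of the robot, y to its left, z up, the work surface at z = 0. Lengths are in mm, angles in rad, forces in N, time in s.
With the tool pointing down it reaches from about 300 to 1000 mm from the base axis. Payload 5.1 kg.
Tool frame: the origin (TCP) lies midway between the tips of the shut fingers; the grasp point (between the pads) lies 19 mm behind it; z points along the fingers, x is the direction in which the jaws open and shut, and the axes are right-handed (so a half turn about z gives the same grasp; the last joint's range is limited). The gripper opens to 95 mm and grips with 3 to 60 N. Pads are 20 mm wide; open, the fingers measure 119 mm over their backs; the gripper's body (75 mm by 180 mm) begins 59 mm behind the grasp point.
Start: joints at [1.153, 0.124, 1.65, -0, 1.367, -0.083], TCP at [213.598, 613.89, 214.656] pointing down, gripper open.
Joint ranges: [-2.61, 2.61], [-1.02, 2.33], [0.03, 2.71], [-1.35, 4.49], [0.32, 2.68], [-2.91, 2.91]. Speed limits (rad/s): [2.57, 2.57, 3.14, 3.14, 3.14, 3.14].

## Interface

Orientations are given as a rotation vector (axis times angle).
In Python, from plant import monitor, optics, close_job, spotter gives the robot as it stands.
- The arm moves only by the shell command python3 -m pendant 'ROWS'. ROWS is JSON, a list that holds one entry, the list of rows, each a list of 5 numbers: the shift along the tool's x, y, z in m, then the turn about the tool's z in degrees, then the opening in per cent of the stroke, from 0 (shut) to 100 (fully open). In form: [[[tx, ty, tz, roll, grip], ...]]. A call has 1 to 10 rows; each row shifts and turns the pose as measured when the row begins, along the tool's axes as they then stand; what a row does not reach is not made up. A row lasts 1/12 s, in which the tool goes at most 41.7 mm and 7.16 degrees, less where a joint would pass 70% of its speed; a pose out of reach is approached as far as the arm can. A call is refused whole if a number of a shift passes 0.0417 or a number of a turn 7.16, either way. A call with a gripper value outside its range is refused whole. The fingers move at their own pace and stop on an object; the grip force is fixed at half the most. Time passes only in rows, so rows that do not move let the fingers close. It gives the time, the measured TCP pose, the force and the opening at its end, in the units of the state.
- monitor.get_state(): the state, without advancing time (a new reading comes with each control period).
- optics.read_camera(name): name is "scene" or "top"; returns a dict with "image" (420x560x3 uint8, blue, green, red), "range_z" (420x560 float32, mm along the optical axis (not along the pixel's ray), 0 where there is no reading), "fx", "fy", "cx", "cy" (pixels), "k1" (the pictures are not rectified: a ray, as slopes to the right and down, at radius r is drawn at 1 + k1 r^2 times it, then the intrinsics apply), "extrinsics" (4x4, takes a point from camera to world coordinates). Camera axes: x right, y down, z forward; pixel columns grow to the right and rows downward; lengths in mm; the calibration is good to about 2 mm. A picture is of the moment at which its call begins.
- close_job(): hands the job in, once; it reports no verdict.
Trained networks look in the newest picture that a camera, given by its name, has taken for a name from the list of things; names that differ only in an ending like _2 or _b are one class to them, and where a whole thing is asked for, a point or a joint stands for the part that bears it (a point fixed in the world has none). Each returns a list of dicts, best first, with "score" (0 to 1); they miss things now and then, are a little off and sometimes report something else, mostly with a low value. They report only what shows in the picture. A call takes as long as a camera call. They do not tell look-alikes from the thing itself.
- spotter.look_for(label, camera): "bbox" ([left, top, right, bottom] in pixels, round what is visible of it).
- spotter.silhouettes(label, camera): "mask" (420x560 bool, what is visible of it) and "bbox" ([left, top, right, bottom] in pixels, round what is visible of it).
The state is a dict: "clock": time; "q": joint angles; "joint_vel": joint speeds; "joint_efforts": joint torques, N m; "eef_pos": TCP position; "ee_rot": TCP orientation; "force": force on the tool from outside, world axes, zero at the start; "moment": the same for the moment, N m; "finger_gap": finger opening in mm.
Only numpy, scipy, OpenCV 4.12 (cv2) and the standard library are available. Lean on these libraries where they do the work, as an engineer would, in place of code of your own. Each camera call takes 0.05 s, during which the arm holds its last target.

## Working session

There is one attempt and no reset: what is moved stays moved. The work goes in short steps, Python scripts to look and compute and a shell command to move; the robot and the scene stay as the last step left them, time stands still between calls to the robot, and variables do not carry over. Pictures are saved under pics/ and viewed, and the job is handed in when it is done.

```bash
ls; mkdir -p pics; cat > h.py <<'E'
import numpy as np, cv2
from plant import monitor, optics, close_job, spotter
def cam(n):
    return optics.read_camera(n)
def world(c,u,v,z=None):
    # pixel -> world using depth or plane height z
    x=(u-c['cx'])/c['fx'];y=(v-c['cy'])/c['fy']
    K=np.array([[c['fx'],0,c['cx']],[0,c['fy'],c['cy']],[0,0,1]],float)
    p=cv2.undistortPoints(np.array([[[u,v]]],float),K,np.array([c['k1'],0,0,0.]))[0,0]
    E=np.array(c['extrinsics']);d=np.array([p[0],p[1],1.])
    if z is None:
        r=c['range_z'][int(round(v)),int(round(u))]
        return (E@np.r_[d*r,1])[:3]
    w=E[:3,:3]@d;o=E[:3,3]
    return o+w*(z-o[2])/w[2]
def proj(c,P):
    E=np.linalg.inv(np.array(c['extrinsics']));q=E[:3,:3]@np.array(P,float)+E[:3,3]
    K=np.array([[c['fx'],0,c['cx']],[0,c['fy'],c['cy']],[0,0,1]],float)
    return cv2.projectPoints(q.reshape(1,1,3),np.zeros(3),np.zeros(3),K,np.array([c['k1'],0,0,0.]))[0][0,0]
E
python3 - <<'E'
from h import *
import pickle
D={}
for n in ['scene','top']:
    c=cam(n);D[n]=c
    cv2.imwrite(f'pics/{n}0.png',c['image'])
    print(n,c['fx'],c['k1'],np.round(c['extrinsics'],3).tolist())
    for l in ['shaker','rack','lever_grip','clamp_pad','jar','marker','bottle','tip_box','beaker','spare_rack']:
        print(l,[(round(d['score'],2),np.round(d['bbox']).tolist()) for d in spotter.look_for(l,n)][:3])
pickle.dump(D,open('D0.pkl','wb'))
print(monitor.get_state())
E
```

```text
pics
scene 424.31223824923455 0.03350470974216196 [[-0.786, 0.489, -0.378, 901.973], [0.618, 0.61, -0.496, 441.17], [-0.012, -0.623, -0.782, 777.916], [0.0, 0.0, 0.0, 1.0]]
shaker [(0.74, [206.0, 146.0, 391.0, 300.0])]
rack [(0.93, [159.0, 264.0, 235.0, 334.0]), (0.72, [400.0, 190.0, 467.0, 246.0]), (0.68, [113.0, 211.0, 177.0, 274.0])]
lever_grip [(0.89, [291.0, 216.0, 328.0, 284.0])]
clamp_pad [(0.42, [282.0, 212.0, 299.0, 220.0])]
jar [(0.52, [283.0, 142.0, 290.0, 168.0]), (0.23, [377.0, 278.0, 462.0, 361.0])]
marker [(0.82, [299.0, 282.0, 356.0, 318.0])]
bottle [(0.84, [259.0, 303.0, 290.0, 354.0])]
tip_box [(0.67, [377.0, 277.0, 464.0, 359.0])]
beaker [(0.61, [201.0, 156.0, 231.0, 190.0])]
spare_rack []
top 451.61757786922146 -0.12281294931583837 [[0.015, -0.994, 0.108, 444.349], [-1.0, -0.014, 0.002, -8.227], [-0.0, -0.108, -0.994, 1158.732], [0.0, 0.0, 0.0, 1.0]]
shaker [(0.89, [185.0, 151.0, 321.0, 271.0]), (0.53, [188.0, 172.0, 244.0, 200.0]), (0.18, [320.0, 224.0, 356.0, 270.0])]
rack [(0.97, [159.0, 285.0, 223.0, 338.0]), (0.91, [302.0, 80.0, 355.0, 138.0]), (0.88, [229.0,
[... 476 characters left out ...]
k [(0.82, [322.0, 223.0, 359.0, 269.0])]
{'clock': 1.1, 'q': array([ 1.15338048e+00,  1.23781931e-01,  1.65030978e+00,  2.56957206e-05,
        1.36747272e+00, -8.25997462e-02]), 'joint_vel': array([ 0.00152611,  0.00045243,  0.00122435, -0.00129622, -0.00265682,
       -0.0006808 ]), 'joint_efforts': array([ 2.53718135e-03, -4.17557395e+01, -3.60251141e+01,  7.75488513e-02,
        4.24165931e-02,  1.53015213e-05]), 'eef_pos': array([213.60429195, 613.89191483, 214.6621302 ]), 'ee_rot': array([-2.56051356e+00, -1.82020555e+00, -1.79666885e-05]), 'force': array([ 0.89437599,  0.19767766, -0.78366135]), 'moment': array([ 0.01577376,  0.01492755, -0.0075457 ]), 'finger_gap': 95.12230330187195}
```

```bash
python3 - <<'E'
import pickle,cv2
D=pickle.load(open('D0.pkl','rb'))
t=D['top']['image'][130:290,165:375];cv2.imwrite('pics/t_crop.png',cv2.resize(t,None,fx=3.6,fy=3.6,interpolation=cv2.INTER_CUBIC))
t=D['scene']['image'][130:320,190:400];cv2.imwrite('pics/s_crop.png',cv2.resize(t,None,fx=3.1,fy=3.1,interpolation=cv2.INTER_CUBIC))
E
```

```text
(no output)
```

View pics/top0.png

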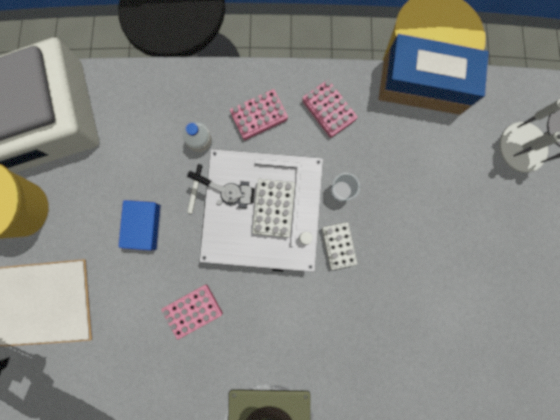

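View pics/t_crop.png

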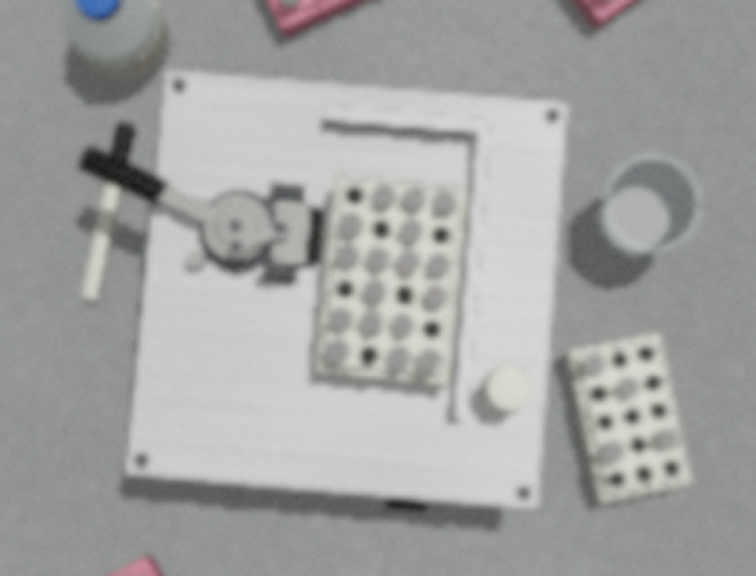

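View pics/s_crop.png

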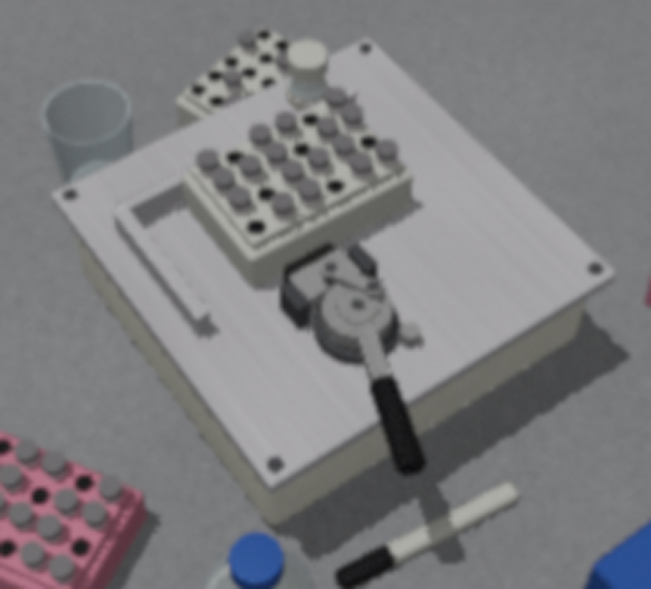

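View pics/scene0.png

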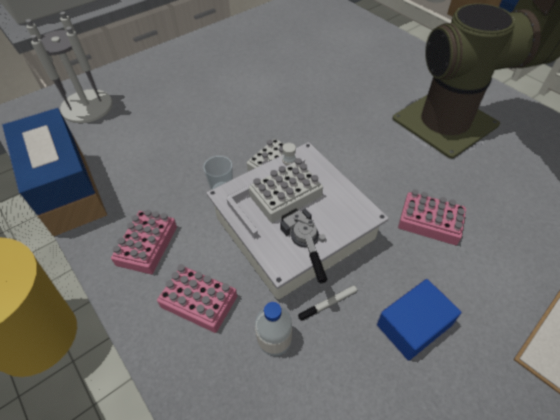

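```bash
python3 - <<'E'
import pickle
from h import *
D=pickle.load(open('D0.pkl','rb'))
T=np.array([(179,85),(552,116),(524,493),(141,460)])/3.6+[165,130]-0.36
S=np.array([(276,464),(70,194),(365,48),(596,268)])/3.1+[190,130]-0.33
for n,Q in (('top',T),('scene',S)):
    c=D[n]
    P=np.array([world(c,u,v,95) for u,v in Q]);print(n,P.round(1).tolist(),'ctr',P.mean(0).round(1),[round(np.linalg.norm(P[i]-P[i-1]),1) for i in range(4)])
    x=(P[0]-P[3]+P[1]-P[2]);print('yaw',np.arctan2(x[1],x[0]), 'depth z',[world(c,u,v)[2].round(1) for u,v in Q])
    # depth segmentation
    h,w=c['range_z'].shape
    K=np.array([[c['fx'],0,c['cx']],[0,c['fy'],c['cy']],[0,0,1]],float)
    uv=np.stack(np.meshgrid(np.arange(w),np.arange(h)),-1).reshape(-1,1,2).astype(float)
    p=cv2.undistortPoints(uv,K,np.array([c['k1'],0,0,0.]))[:,0]
    r=c['range_z'].reshape(-1,1);W=(np.c_[p,np.ones(len(p))]*r)@np.array(c['extrinsics'])[:3,:3].T+np.array(c['extrinsics'])[:3,3]
    ctr=P.mean(0)
    near=np.linalg.norm(W[:,:2]-ctr[:2],axis=1)<210
    m=near&(abs(W[:,2]-95)<8)
    print('platform z med',np.median(W[m,2]),m.sum(), 'rect',cv2.minAreaRect(W[m][:,:2].astype(np.float32)))
    yaw=np.arctan2(x[1],x[0]);R=np.array([[np.cos(yaw),np.sin(yaw)],[-np.sin(yaw),np.cos(yaw)]])
    L=(W[:,:2]-ctr[:2])@R.T
    inr=near&(W[:,2]>120)&(W[:,2]<175)&(L[:,0]>-110)&(L[:,0]<105)&(L[:,1]<30)&(L[:,1]>-90)
    lbl=np.zeros(h*w,np.uint8);lbl[inr]=1
    pts=L[inr].astype(np.float32);print('rack pts',inr.sum(),np.percentile(pts,[1,50,99],axis=0).round(1),cv2.minAreaRect(pts), np.percentile(W[inr,2],[5,50,95]))
E
```

```text
top [[683.9, 139.9, 95.0], [666.2, -109.6, 95.0], [416.8, -92.5, 95.0], [434.2, 157.6, 95.0]] ctr [550.3  23.9  95. ] [np.float64(250.3), np.float64(250.1), np.float64(250.1), np.float64(250.7)]
yaw -0.06965538102506985 depth z [np.float64(93.1), np.float64(100.2), np.float64(96.7), np.float64(99.4)]
platform z med 95.77754161458165 9339 rect ((548.2361450195312, -10.400787353515625), (339.4041442871094, 271.0966796875), 86.06134796142578)
rack pts 2101 [[-59.3 -77.9]
 [  2.2 -29.2]
 [ 66.5  13.6]] ((18.68555450439453, -34.64377975463867), (97.76579284667969, 166.10845947265625), 89.1767349243164) [127.50258546 138.34009155 152.45786227]
scene [[683.0, 140.6, 95.0], [666.1, -109.3, 95.0], [417.4, -92.5, 95.0], [433.9, 157.2, 95.0]] ctr [550.1  24.   95. ] [np.float64(249.7), np.float64(250.5), np.float64(249.3), np.float64(250.2)]
yaw -0.06725961637902379 depth z [np.float64(95.2), np.float64(95.5), np.float64(95.1), np.float64(96.9)]
platform z med 94.24222591080547 9448 rect ((551.0546875, 24.6156005859375), (270.73651123046875, 271.4765930175781), 86.11116790771484)
rack pts 2315 [[-52.4 -63.8]
 [ 14.5 -15.8]
 [ 68.1  16.1]] ((4.465831756591797, -26.333656311035156), (86.41629791259766, 129.1633758544922), 88.48799133300781) [124.81889129 137.12375247 150.2571333 ]
```

```bash
cat >> h.py <<'E'
from scipy.spatial.transform import Rotation as Ro
SH=np.array([550.2,24.0]);YAW=-0.0685
def sh2w(x,y): 
    c,s=np.cos(YAW),np.sin(YAW);return SH+[x*c-y*s,x*s+y*c]
def w2sh(p):
    c,s=np.cos(YAW),np.sin(YAW);d=np.array(p[:2])-SH;return np.array([d[0]*c+d[1]*s,-d[0]*s+d[1]*c])
def rep(tgt=None):
    s=monitor.get_state();R=Ro.from_rotvec(s['ee_rot']).as_matrix();p=s['eef_pos']
    print('t',round(s['clock'],2),'sh',w2sh(p).round(1),'z',p[2].round(1),'toolx-shaker_y deg',np.degrees(np.arctan2(R[1,0],R[0,0])-np.pi/2-YAW).round(2),'toolz',R[:,2].round(3),'F',s['force'].round(1),'gap',round(s['finger_gap'],1))
    if tgt is not None:
        w=np.r_[sh2w(*tgt[:2]),tgt[2]];print('tool delta',(R.T@(w-p)).round(1))
E
python3 -m pendant '[[[0,0,0,-5.1,40],[0,0,0,-5.1,40],[0,0,0,-5.1,30],[-0.04,0.018,0,0,30],[-0.04,0.018,0,0,30],[-0.04,0.018,0,0,30],[-0.04,0.018,0,0,30],[-0.04,0.018,0,0,30],[-0.04,0.018,0,0,30],[-0.04,0.018,0,0,30]]]'
python3 -c "
from h import *
rep((-115,-28,215))"
```

```text
clock: 1.93
eef_pos: [318.4, 341.3, 212.2]
ee_rot: [-2.266, -2.175, 0.0]
force: [0.7, 0.4, 0.0]
finger_gap: 33.8
t 1.93 sh [-253.   300.7] z 212.2 toolx-shaker_y deg 1.57 toolz [-0.001  0.    -1.   ] F [0.7 0.4 0. ] gap 33.8
tool delta [-332.3  128.9   -3. ]
```

```bash

python3 -m pendant '[[[-0.037,0.0145,0,-1.57,30],[-0.037,0.0145,0,0,30],[-0.037,0.0145,0,0,30],[-0.037,0.0145,0,0,30],[-0.037,0.0145,0,0,30],[-0.037,0.0145,0,0,30],[-0.037,0.0145,0,0,30],[-0.037,0.0145,0,0,30],[-0.02,0.007,0,0,30],[0,0,0,0,30]]]'
python3 - <<'E'
from h import *
rep((-115,-28,112))
c=cam('top');cv2.imwrite('pics/t1.png',cv2.resize(c['image'][130:290,165:375],None,fx=3.6,fy=3.6,interpolation=cv2.INTER_CUBIC))
c=cam('scene');cv2.imwrite('pics/s1.png',cv2.resize(c['image'][100:320,190:430],None,fx=2.7,fy=2.7,interpolation=cv2.INTER_CUBIC))
E
```

```text
clock: 2.77
eef_pos: [440.5, 1.9, 215.8]
ee_rot: [2.234, 2.196, 0.015]
force: [-0.5, 0.4, 0.4]
finger_gap: 28.4
t 2.77 sh [-107.9  -29.5] z 215.8 toolx-shaker_y deg 2.94 toolz [ 0.012  0.001 -1.   ] F [-0.5  0.4  0.4] gap 28.4
tool delta [  1.8  -8.3 103.7]
```

View pics/s1.png

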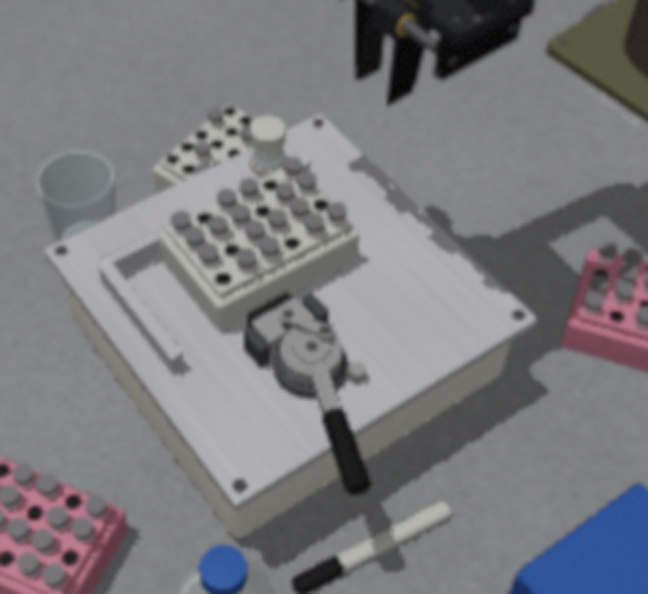

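```bash

python3 -m pendant '[[[0.002,-0.008,0.02,2.9,30],[0,0,0.02,0,30],[0,0,0.02,0,30],[0,0,0.02,0,30],[0,0,0.015,0,30],[0,0,0.006,0,30],[0,0,0,0,30],[0,0,0,0,30]]]'
python3 - <<'E'
from h import *
rep((-72,-28,112))
E
```

```text
clock: 3.53
eef_pos: [431.6, 18.0, 113.1]
ee_rot: [2.275, 2.156, 0.025]
force: [0.1, 0.5, -0.8]
finger_gap: 28.4
t 3.53 sh [-117.9  -14.1] z 113.1 toolx-shaker_y deg 0.87 toolz [ 0.017  0.006 -1.   ] F [ 0.1  0.5 -0.8] gap 28.4
tool delta [-14.6  45.7   1.7]
```

```bash

python3 -m pendant '[[[-0.007,0.005,0.0,0.9,30],[-0.007,0.008,0,0,30],[0,0.008,0,0,30],[0,0.006,0,0,30],[0,0,0,0,30]]]'
python3 - <<'E'
from h import *
rep((-72,-28,112))
E
```

```text
clock: 3.95
eef_pos: [463.5, 1.1, 118.5]
ee_rot: [2.287, 2.134, 0.034]
force: [-0.6, -1.1, -0.6]
finger_gap: 28.1
t 3.95 sh [-84.9 -28.8] z 118.5 toolx-shaker_y deg -0.03 toolz [ 0.025  0.005 -1.   ] F [-0.6 -1.1 -0.6] gap 28.1
tool delta [ 0.7 12.7  6.8]
```

```bash

python3 -m pendant '[[[0,0.004,0.005,0,30],[0,0.005,0.003,0,30],[0,0.005,0.001,0,30],[0,0.005,0.001,0,30]]]'
python3 - <<'E'
from h import *
rep((-72,-28,112))
E
```

```text
clock: 4.28
eef_pos: [483.7, -0.7, 108.8]
ee_rot: [2.29, 2.135, 0.031]
force: [-4.8, 0.7, 2.9]
finger_gap: 28.5
t 4.28 sh [-64.6 -29.2] z 108.8 toolx-shaker_y deg -0.09 toolz [ 0.022  0.005 -1.   ] F [-4.8  0.7  2.9] gap 28.5
tool delta [ 1.2 -7.3 -3.3]
```

```bash

python3 -m pendant '[[[-0.0006,0.004,-0.001,0,30],[-0.0006,0.004,0,0,30],[-0.0006,0.004,0,0,30],[-0.0006,0.004,0,0,30],[-0.0006,0.004,0,0,30]]]'
python3 - <<'E'
from h import *
rep((-33,-30,110))
E
```

```text
clock: 4.7
eef_pos: [503.4, -4.6, 108.6]
ee_rot: [2.293, 2.139, 0.025]
force: [-3.8, 0.5, 2.3]
finger_gap: 28.5
t 4.7 sh [-44.7 -31.8] z 108.6 toolx-shaker_y deg -0.04 toolz [ 0.015  0.007 -1.   ] F [-3.8  0.5  2.3] gap 28.5
tool delta [ 1.8 11.7 -1.3]
```

```bash

python3 -m pendant '[[[0,0.003,0,0,30],[0,0.003,0,0,30],[0,0.002,0,0,30]]]'
python3 - <<'E'
from h import *
rep((-33,-30,110))
c=cam('top');cv2.imwrite('pics/t2.png',cv2.resize(c['image'][130:290,165:375],None,fx=3.6,fy=3.6,interpolation=cv2.INTER_CUBIC))
c=cam('scene');cv2.imwrite('pics/s2.png',cv2.resize(c['image'][130:320,190:400],None,fx=3.1,fy=3.1,interpolation=cv2.INTER_CUBIC))
rep()
E
```

```text
clock: 4.95
eef_pos: [512.6, -5.6, 108.6]
ee_rot: [2.293, 2.139, 0.025]
force: [-3.5, -0.2, 2.7]
finger_gap: 28.5
t 4.95 sh [-35.5 -32.1] z 108.6 toolx-shaker_y deg -0.05 toolz [ 0.016  0.006 -1.   ] F [-3.5 -0.2  2.7] gap 28.5
tool delta [ 2.1  2.5 -1.4]
t 5.05 sh [-35.1 -32. ] z 108.6 toolx-shaker_y deg -0.05 toolz [ 0.017  0.006 -1.   ] F [ 0.  -0.1  0.1] gap 28.7
```

View pics/s2.png

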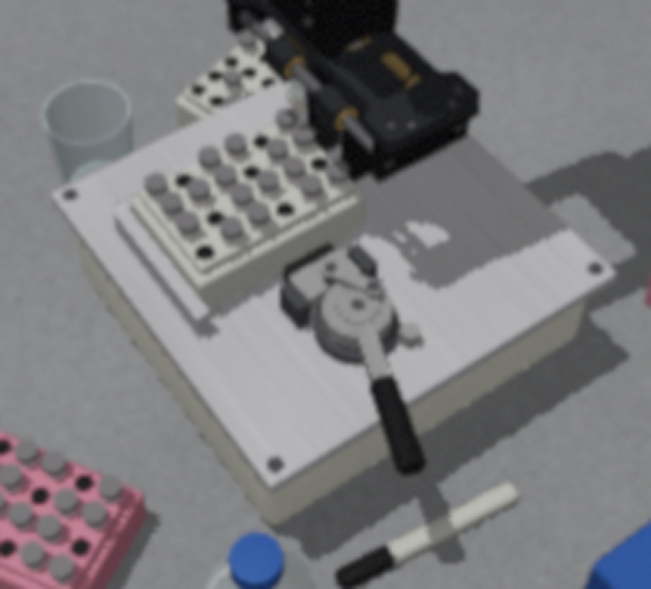

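View pics/t2.png

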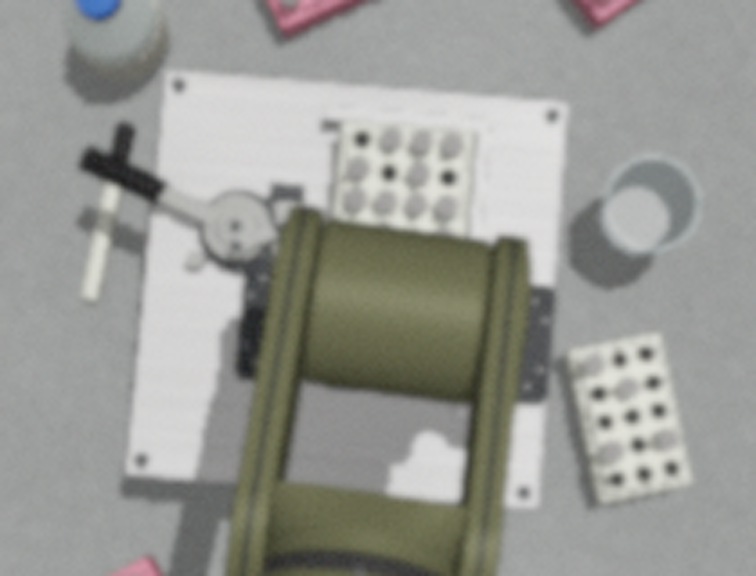

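The rack's far edge is nearly at the back stop, and the pad gap still shows. I'll press on gently until the force climbs.

```bash

python3 -m pendant '[[[0,0.002,0,0,30],[0,0.002,0,0,30]]]'
python3 -c "
from h import *
rep()"
python3 -m pendant '[[[0,0.002,0,0,30],[0,0.002,0,0,30]]]'
python3 -c "
from h import *
rep()"
```

```text
clock: 5.22
eef_pos: [513.1, -5.6, 108.7]
ee_rot: [-2.296, -2.143, -0.014]
force: [-10.8, 0.3, 8.8]
finger_gap: 28.4
t 5.22 sh [-35. -32.] z 108.7 toolx-shaker_y deg -0.02 toolz [ 0.005  0.007 -1.   ] F [-10.8   0.3   8.8] gap 28.4
clock: 5.38
eef_pos: [513.0, -5.6, 108.8]
ee_rot: [-2.289, -2.138, -0.001]
force: [-10.6, 1.0, 6.7]
finger_gap: 28.5
t 5.38 sh [-35.1 -32. ] z 108.8 toolx-shaker_y deg 0.01 toolz [-0.006  0.007 -1.   ] F [-10.6   1.    6.7] gap 28.5
```

```bash

python3 -m pendant '[[[0,0.006,0,0,30],[0,0.006,0,0,30],[0,0.006,0,0,30]]]'
python3 - <<'E'
from h import *
rep()
E
python3 -m pendant '[[[0,-0.02,0,0,30],[0,-0.03,0,0,30],[0,-0.02,-0.01,0,30],[0,0,-0.03,0,30],[0,0,-0.03,0,20],[0,0,-0.03,0,10],[0,0,0,0,0]]]'
python3 - <<'E'
from h import *
rep()
c=cam('scene');cv2.imwrite('pics/s3.png',cv2.resize(c['image'][130:320,190:400],None,fx=3.1,fy=3.1,interpolation=cv2.INTER_CUBIC))
c=cam('top');cv2.imwrite('pics/t3.png',cv2.resize(c['image'][130:290,165:375],None,fx=3.6,fy=3.6,interpolation=cv2.INTER_CUBIC))
E
```

```text
clock: 5.63
eef_pos: [512.3, -5.6, 109.3]
ee_rot: [-2.259, -2.113, 0.057]
force: [-25.5, 1.1, 17.9]
finger_gap: 28.3
t 5.63 sh [-35.8 -32.1] z 109.3 toolx-shaker_y deg 0.08 toolz [-0.06   0.01  -0.998] F [-25.5   1.1  17.9] gap 28.3
clock: 6.22
eef_pos: [445.8, -1.8, 215.0]
ee_rot: [-2.261, -2.114, 0.055]
force: [0.6, 0.6, -0.4]
finger_gap: 13.9
t 6.22 sh [-102.4  -32.9] z 215.0 toolx-shaker_y deg 0.06 toolz [-0.057  0.009 -0.998] F [ 0.6  0.6 -0.4] gap 13.9
```

View pics/s3.png

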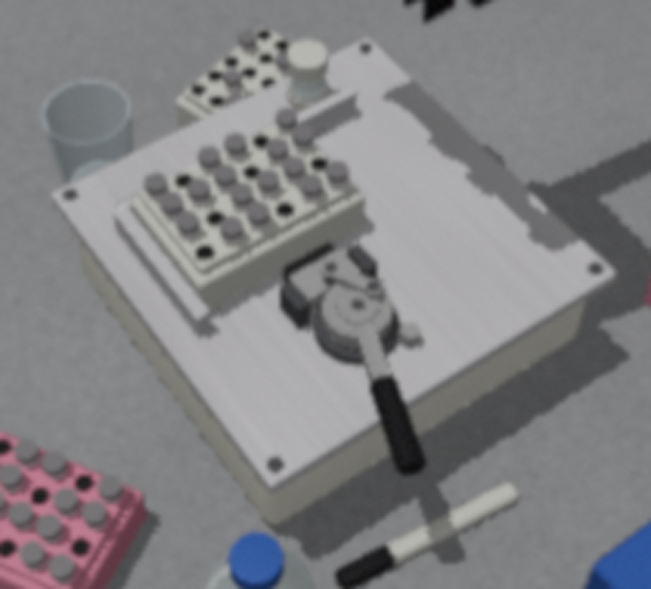

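View pics/t3.png

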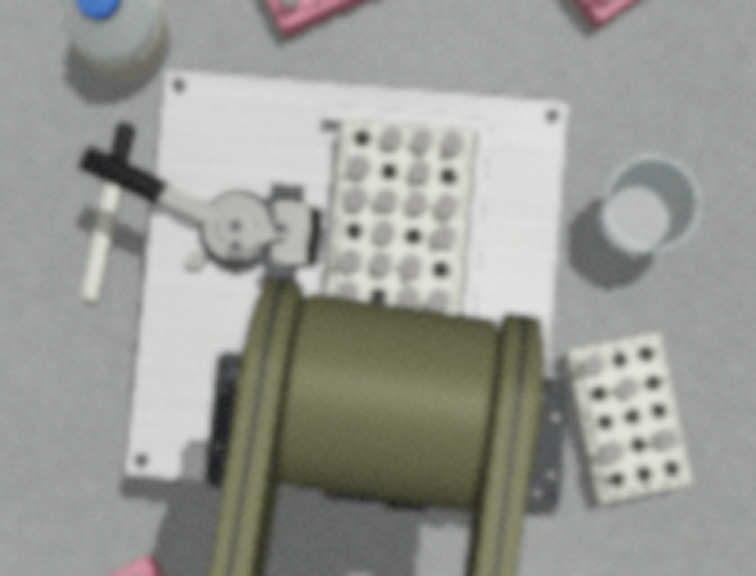

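```bash
python3 - <<'E'
from h import *
c=cam('top')
f=lambda x,y,z:w2sh(world(c,x/3.6+165-.36,y/3.6+130-.36,z)).round(1)
print('grip ends',f(85,160,114),f(160,190,114),'pivot',f(236,228,120))
b=[d for d in spotter.look_for('bottle','top')];print(b[:1])
print('bottle cap',w2sh(world(c,193,129,130)),'knob',f(195,262,105), 'far rack face',f(345,123,129),f(472,131,129))
rep((92,146,215))
E
```

```text
grip ends [ 66.6 178.5] [ 50.8 127.2] pivot [29.2 74.7]
[{'bbox': [181.6, 121.4, 211.6, 152.8], 'score': 0.93}]
bottle cap [172.00511771 175.66719473] knob [  6.6 101. ] far rack face [101.9  10.1] [103.4 -71.8]
t 6.42 sh [-106.5  -32.6] z 207.1 toolx-shaker_y deg 0.05 toolz [-0.071  0.011 -0.997] F [-1.   0.5 -1.2] gap 1.6
tool delta [178.5 197.7 -21. ]
```

```bash
python3 -m pendant '[[[0.03,0.03,-0.008,0,0],[0.03,0.033,-0.004,0,0],[0.03,0.033,-0.002,0,0],[0.03,0.033,-0.002,0,0],[0.03,0.033,-0.002,0,0],[0.015,0.017,0,0,0],[0,0,0,0,0]]]'
python3 - <<'E'
from h import *
rep((92,146,110))
E
```

```text
clock: 7.0
eef_pos: [623.9, 148.5, 194.8]
ee_rot: [-2.25, -2.092, 0.092]
force: [-0.8, -0.9, -0.5]
finger_gap: 0.4
t 7.0 sh [ 65.  129.3] z 194.8 toolx-shaker_y deg -0.25 toolz [-0.09   0.009 -0.996] F [-0.8 -0.9 -0.5] gap 0.4
tool delta [16.7 34.5 82.1]
```

```bash
python3 -m pendant '[[[0.009,0.018,0,0,0],[0.009,0.018,0,0,0],[0,0,0,0,0]]]'
python3 - <<'E'
from h import *
rep((92,146,110))
E
```

```text
clock: 7.25
eef_pos: [659.1, 164.6, 183.1]
ee_rot: [-2.244, -2.09, 0.107]
force: [-0.7, -0.5, -0.2]
finger_gap: 0.7
t 7.25 sh [ 99.  147.7] z 183.1 toolx-shaker_y deg -0.15 toolz [-0.101  0.006 -0.995] F [-0.7 -0.5 -0.2] gap 0.7
tool delta [-1.7  0.4 73.5]
```

```bash
python3 -m pendant '[[[0,0,0.025,0,0],[0,0,0.025,0,0],[0,0,0.018,0,0],[0,0,0,0,0]]]'
python3 - <<'E'
from h import *
rep((92,146,108))
c=cam('scene');cv2.imwrite('pics/s4.png',cv2.resize(c['image'][130:320,190:400],None,fx=3.1,fy=3.1,interpolation=cv2.INTER_CUBIC))
rep((92,146,108))
E
```

```text
clock: 7.58
eef_pos: [648.1, 162.6, 109.0]
ee_rot: [-2.242, -2.086, 0.117]
force: [-1.3, 0.4, -0.4]
finger_gap: 0.4
t 7.58 sh [ 88.2 145. ] z 109.0 toolx-shaker_y deg -0.18 toolz [-0.108  0.004 -0.994] F [-1.3  0.4 -0.4] gap 0.4
tool delta [1.  3.9 0.5]
t 7.63 sh [ 88.9 145.1] z 110.6 toolx-shaker_y deg -0.18 toolz [-0.106  0.004 -0.994] F [-0.8 -1.  -0.2] gap 0.6
tool delta [1.  3.4 2.2]
```

View pics/s4.png

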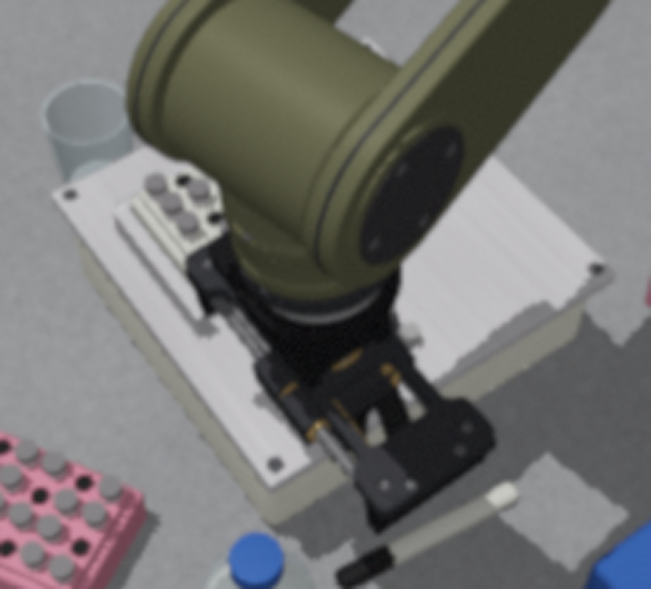

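```bash
python3 -m pendant '[[[-0.002,-0.011,0.003,0,0],[0.005,-0.012,0.002,0,0],[0.005,-0.013,0.002,0,0]]]'
python3 - <<'E'
from h import *
rep((24,157,107))
E
```

```text
clock: 7.88
eef_pos: [615.7, 169.2, 109.2]
ee_rot: [-2.253, -2.091, 0.109]
force: [6.3, -5.5, -3.3]
finger_gap: 0.2
t 7.88 sh [ 55.4 149.3] z 109.2 toolx-shaker_y deg -0.33 toolz [-0.096  0.    -0.995] F [ 6.3 -5.5 -3.3] gap 0.2
tool delta [  7.5 -31.1   5.1]
```

```bash
python3 -m pendant '[[[0.005,-0.011,0.003,0,0],[0.004,-0.011,0.002,0,0],[0.002,-0.011,0.001,0,0]]]'
python3 - <<'E'
from h import *
rep((-4,150,107))
E
```

```text
clock: 8.13
eef_pos: [588.7, 178.8, 111.1]
ee_rot: [-2.27, -2.105, 0.09]
force: [7.8, -2.3, -5.3]
finger_gap: 0.7
t 8.13 sh [ 27.8 157.1] z 111.1 toolx-shaker_y deg -0.35 toolz [-0.073 -0.007 -0.997] F [ 7.8 -2.3 -5.3] gap 0.7
tool delta [ -7.3 -31.4   6.5]
```

```bash
python3 -m pendant '[[[-0.001,-0.011,0.004,0,0],[-0.003,-0.011,0.003,0,0],[-0.004,-0.010,0.002,0,0]]]'
python3 - <<'E'
from h import *
rep((-28,134,107))
E
```

```text
clock: 8.38
eef_pos: [563.3, 174.1, 112.4]
ee_rot: [-2.283, -2.119, 0.053]
force: [5.7, 2.1, -4.8]
finger_gap: 0.5
t 8.38 sh [  2.8 150.6] z 112.4 toolx-shaker_y deg -0.34 toolz [-0.043 -0.004 -0.999] F [ 5.7  2.1 -4.8] gap 0.5
tool delta [-16.8 -30.5   6.8]
```

```bash
python3 -m pendant '[[[-0.005,-0.011,0.005,0,0],[-0.006,-0.011,0.004,0,0],[-0.007,-0.010,0.003,0,0]]]'
python3 - <<'E'
from h import *
rep((-42,120,107))
E
```

```text
clock: 8.63
eef_pos: [536.4, 160.2, 111.3]
ee_rot: [-2.294, -2.129, 0.016]
force: [2.9, 0.6, 0.2]
finger_gap: 0.6
t 8.63 sh [-23.1 135. ] z 111.3 toolx-shaker_y deg -0.34 toolz [-0.016  0.002 -1.   ] F [2.9 0.6 0.2] gap 0.6
tool delta [-15.1 -18.7   4.6]
```

```bash
python3 -m pendant '[[[-0.008,-0.009,0.004,0,0],[-0.009,-0.007,0.002,0,0]]]'
python3 - <<'E'
from h import *
rep()
c=cam('scene');cv2.imwrite('pics/s5.png',cv2.resize(c['image'][130:320,190:400],None,fx=3.1,fy=3.1,interpolation=cv2.INTER_CUBIC))
rep()
E
```

```text
clock: 8.8
eef_pos: [519.5, 145.0, 109.8]
ee_rot: [-2.296, -2.132, 0.004]
force: [0.7, -1.8, 0.2]
finger_gap: 0.8
t 8.8 sh [-38.9 118.6] z 109.8 toolx-shaker_y deg -0.3 toolz [-0.008  0.004 -1.   ] F [ 0.7 -1.8  0.2] gap 0.8
t 8.85 sh [-40.1 117.3] z 109.4 toolx-shaker_y deg -0.33 toolz [-0.009  0.003 -1.   ] F [ 1.  -0.  -1.3] gap 0.2
```

View pics/s5.png

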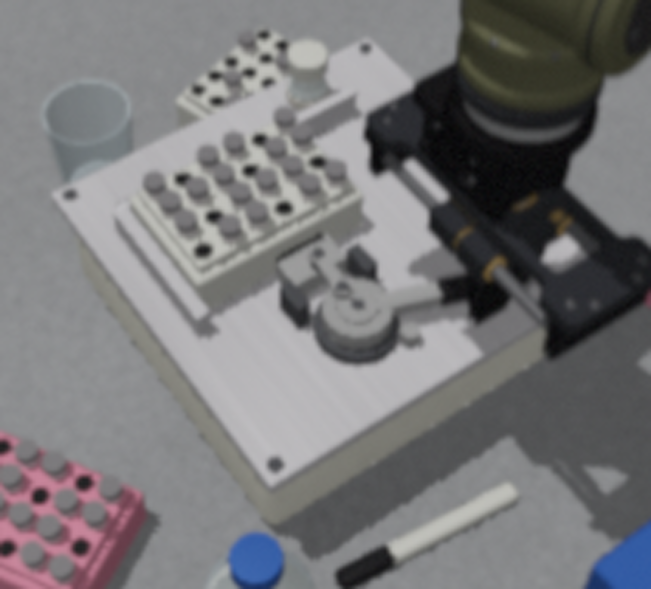

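```bash
python3 - <<'E'
from h import *
c=cam('scene');cv2.imwrite('pics/s6.png',cv2.resize(c['image'][190:260,260:350],None,fx=7,fy=7,interpolation=cv2.INTER_CUBIC))
rep((-50,105,107))
import numpy as np
for th in (1.4,1.57,1.92):
    a=th+np.radians(70); 
    for r in (40,): print(th,(proj(c,np.r_[sh2w(30+r*np.cos(a),75+r*np.sin(a)),114])-[190,130])*3.1)
E
```

```text
t 8.9 sh [-39.4 117.8] z 109.2 toolx-shaker_y deg -0.37 toolz [-0.009  0.003 -1.   ] F [ 1.  -0.1 -0.4] gap 0.2
tool delta [-12.9 -10.5   2.2]
1.4 [420.61623604 305.32656378]
1.57 [418.13554655 296.49341891]
1.92 [407.69582212 280.03978589]
```

View pics/s6.png

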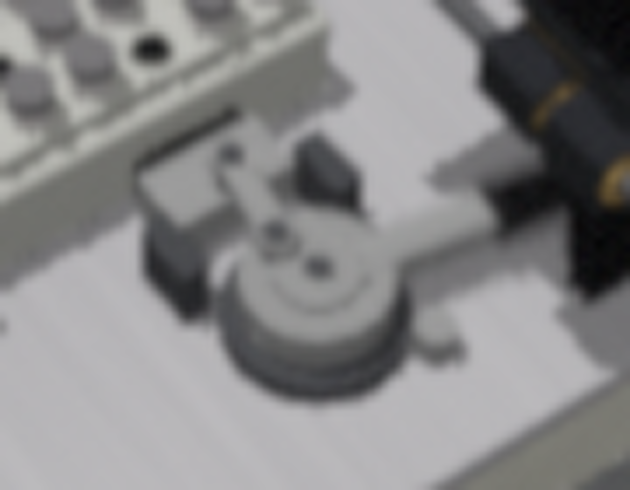

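The lever is just past the dead point (about 1.5), with the pad at the rack, but it hasn't snapped yet. I'll keep pushing.

```bash
python3 -m pendant '[[[-0.009,-0.006,0.002,0,0],[-0.009,-0.004,0.001,0,0]]]'
python3 - <<'E'
from h import *
rep()
c=cam('scene');cv2.imwrite('pics/s7.png',cv2.resize(c['image'][130:320,190:400],None,fx=3.1,fy=3.1,interpolation=cv2.INTER_CUBIC))
rep()
E
```

```text
clock: 9.07
eef_pos: [507.8, 127.1, 107.5]
ee_rot: [-2.296, -2.133, 0.003]
force: [0.3, -0.5, 0.1]
finger_gap: 0.4
t 9.07 sh [-49.3 100. ] z 107.5 toolx-shaker_y deg -0.31 toolz [-0.007  0.004 -1.   ] F [ 0.3 -0.5  0.1] gap 0.4
t 9.12 sh [-49.8  98.7] z 107.2 toolx-shaker_y deg -0.35 toolz [-0.008  0.003 -1.   ] F [ 1.1 -0.3 -0.4] gap 0.4
```

View pics/s7.png

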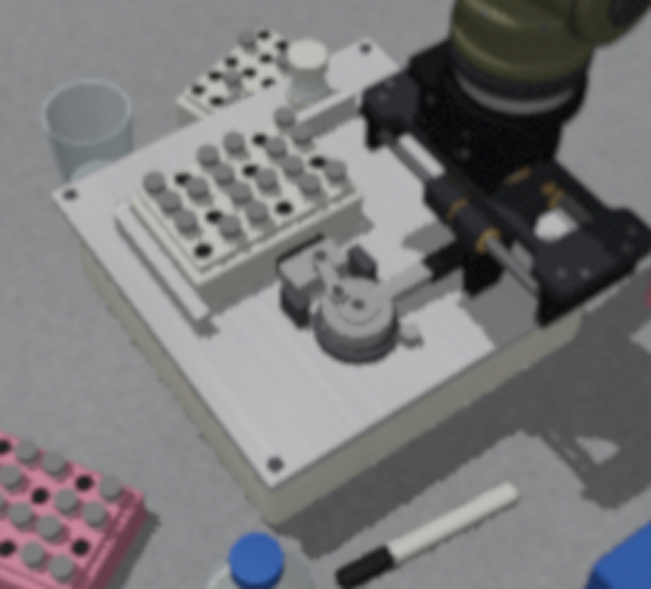

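```bash
python3 -m pendant '[[[-0.005,0,0,0,0],[-0.004,0,0,0,0]]]'
python3 -c "
from h import *
rep()"
python3 -m pendant '[[[-0.003,0,0,0,0],[0,0,0,0,0]]]'
python3 - <<'E'
from h import *
rep()
E
```

```text
clock: 9.28
eef_pos: [506.4, 118.4, 107.2]
ee_rot: [-2.296, -2.126, -0.003]
force: [1.5, 18.4, -1.9]
finger_gap: 0.6
t 9.28 sh [-50.1  91.2] z 107.2 toolx-shaker_y deg -0.47 toolz [-0.007  0.01  -1.   ] F [ 1.5 18.4 -1.9] gap 0.6
clock: 9.45
eef_pos: [506.6, 119.5, 107.2]
ee_rot: [-2.293, -2.117, -0.017]
force: [-0.7, -0.1, -0.1]
finger_gap: 0.4
t 9.45 sh [-50.1  92.3] z 107.2 toolx-shaker_y deg -0.63 toolz [-0.006  0.023 -1.   ] F [-0.7 -0.1 -0.1] gap 0.4
```

Firm stop at 18 N: the lever is at its end. I'll back off outward (+y), then up and away.

```bash
python3 -m pendant '[[[0.015,0,0,0,0],[0.02,0,0,0,0],[0.01,0,-0.02,0,0],[0,0,-0.035,0,0],[0,0,-0.035,0,0],[0,-0.02,-0.02,0,0],[0,-0.035,0,0,0],[0.02,-0.035,0,0,0],[0.035,-0.035,0,0,0],[0.035,-0.02,0,0,0]]]'
python3 -m pendant '[[[0.04,-0.02,0,0,0],[0.04,0,0,0,0],[0.04,0,0,0,0],[0.04,0,0,0,0],[0.04,0,0,0,0],[0,0,0,0,0]]]'
python3 - <<'E'
from h import *
rep()
for n in('scene','top'):
    c=cam(n)
    if n=='top':
        cv2.imwrite('pics/t8.png',cv2.resize(c['image'][130:290,165:375],None,fx=3.6,fy=3.6,interpolation=cv2.INTER_CUBIC))
    else: cv2.imwrite('pics/s8.png',cv2.resize(c['image'][130:320,190:400],None,fx=3.1,fy=3.1,interpolation=cv2.INTER_CUBIC))
    h,w=c['range_z'].shape
    K=np.array([[c['fx'],0,c['cx']],[0,c['fy'],c['cy']],[0,0,1]],float)
    uv=np.stack(np.meshgrid(np.arange(w),np.arange(h)),-1).reshape(-1,1,2).astype(float)
    p=cv2.undistortPoints(uv,K,np.array([c['k1'],0,0,0.]))[:,0];E=np.array(c['extrinsics'])
    W=(np.c_[p,np.ones(len(p))]*c['range_z'].reshape(-1,1))@E[:3,:3].T+E[:3,3]
    L=w2sh(W[:,:2].T).T if False else ((W[:,:2]-SH)@np.array([[np.cos(YAW),-np.sin(YAW)],[np.sin(YAW),np.cos(YAW)]]))
    m=(W[:,2]>122)&(W[:,2]<160)&(abs(L[:,0]-20)<110)&(L[:,1]<14)&(L[:,1]>-95)
    print(n,'rack rect',m.sum(),cv2.minAreaRect(L[m].astype(np.float32)))
E
```

```text
clock: 10.28
eef_pos: [379.1, 255.3, 226.0]
ee_rot: [-2.309, -2.101, -0.011]
force: [1.1, -0.2, -0.5]
finger_gap: 0.4
clock: 10.78
eef_pos: [375.1, 465.1, 231.3]
ee_rot: [-2.305, -2.107, -0.019]
force: [-0.9, -2.0, 0.1]
finger_gap: 0.4
t 10.78 sh [-204.9  428. ] z 231.3 toolx-shaker_y deg -1.2 toolz [-0.004  0.022 -1.   ] F [-0.9 -2.   0.1] gap 0.4
scene rack rect 2365 ((20.968429565429688, -41.029090881347656), (170.63430786132812, 107.52632141113281), 0.14529380202293396)
top rack rect 2056 ((22.32050323486328, -36.65846252441406), (182.51675415039062, 100.06355285644531), 5.003163814544678)
```

View pics/t8.png

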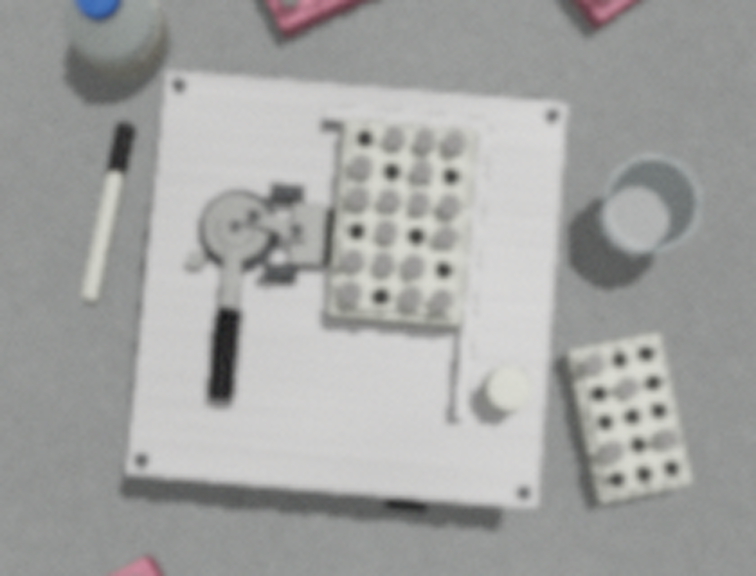

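View pics/s8.png

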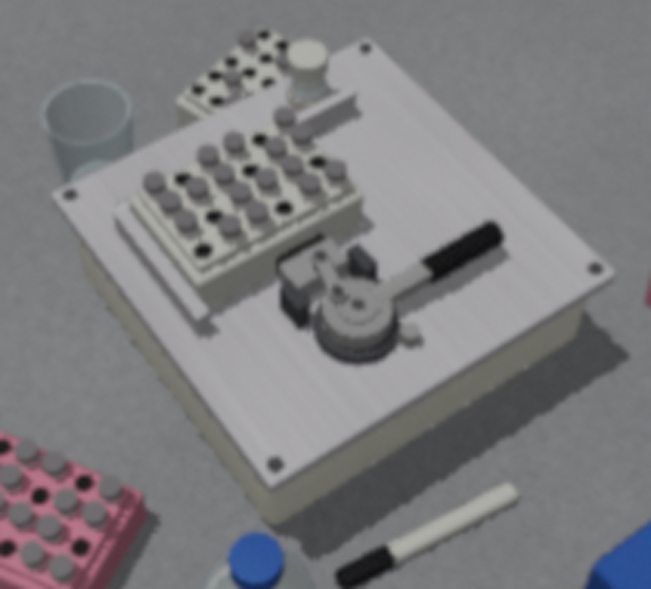

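```bash
python3 - <<'E'
from h import *
c=cam('top');s=cam('scene')
f=lambda x,y,z:w2sh(world(c,x/3.6+165-.36,y/3.6+130-.36,z)).round(1)
g=lambda x,y,z:w2sh(world(s,x/3.1+190-.33,y/3.1+130-.33,z)).round(1)
A=[f(*p,129) for p in((343,121),(474,129),(460,328),(325,320))];print(A,np.mean(A,0))
print('scene far-left, near-left corner',g(200,272,129),g(362,192,129))
for x in(37,41): print(x,[((proj(s,np.r_[sh2w(x+a,b),129])-[190,130]+.33)*3.1).round() for a,b in((64,11),(-64,11))])
print('lever',f(232,262,114),f(221,402,114))
rep()
E
```

```text
[array([103.1,  11.5]), array([104.9, -73. ]), array([-23.9, -74.1]), array([-25.9,  11.8])] [ 39.55 -30.95]
scene far-left, near-left corner [98.9  4.6] [-21.3   9.4]
37 [array([203., 281.]), array([371., 190.])]
41 [array([197., 284.]), array([366., 192.])]
lever [ 7.7 75.9] [-83.   74.5]
t 10.98 sh [-204.3  422.2] z 232.2 toolx-shaker_y deg -1.44 toolz [-0.003  0.02  -1.   ] F [-0.4  0.   0.1] gap 0.5
```

```bash
python3 -c "
from h import *
print(close_job()); rep()"
```

```text
the job is handed in; nothing more can be done
None
the job is handed in; nothing more can be done
```

The rack is home against the back stop, the lever is locked with the pad on the rack, and the job was handed in at about 11 s with the hand well clear. No verdict was reported.

- **Rack:** I pushed its front face with the two fingers until it met a hard stop, about 25 N. At the end I measured its centre at about x = 39.5, y = -31 mm in the shaker's frame, square to well under 0.05 rad. Home is 41, -32.
- **Lever:** I pushed it round with the shut fingers. It didn't snap by itself straight after the dead point while the finger was alongside, so I kept pushing to a firm stop, about 18 N. The last pictures show it pointing along shaker -x, at about 1.9 rad, and it stayed there after I let go.
- **Pad and bystanders:** The pad is seen touching the rack, and the rack moved slightly sideways to the rail. I couldn't measure the pad force. The bystanders that I could see in the last close-ups (spare rack, jar, bottle, marker and beaker) look where they were. The tip box was mostly outside those views, but the hand never came down near it.

**Checks that disagreed:**
- My attempt to fit the rack's outline from the depth data failed because nearby objects got into it, so the rack position comes from image corners.
- In the scene view, my corner readings were rough. The far-left one came out about 6 mm off in x and y, and the near-left one agreed with home within 2 mm.

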